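# Clamp a mailing tube and hold the lever

## Robot

A 7-joint arm with a two-finger parallel gripper is mounted at the origin on the work surface. World frame = base frame: x ahead of the robot, y to its left, z up, the work surface at z = 0. Lengths are in m, angles in rad, forces in N, time in s.
With the tool pointing down it reaches from about 0.425 to 0.95 m from the base axis. Payload 4.7 kg.
Tool frame: the origin (TCP) lies on the centre line of the jaws, within the pads' length; the fingertips stand robot.nose_length ahead of it and the grasp point (between the pads) lies 8 mm behind it (robot.nose_length is the distance from the TCP to the fingertips, in m); z points along the fingers, x is the direction in which the jaws open and shut, and the axes are right-handed (so a half turn about z gives the same grasp; the last joint's range is limited). The gripper opens to 85 mm and grips with 20 to 120 N. Pads are 22 mm wide; open, the fingers measure 114 mm over their backs; the gripper's body (76 mm by 85 mm) begins 54 mm behind the grasp point. The pads swing forward as they close: fully open they stand 13 mm farther back than shut.
Start: joints at [-1.28, 0.469, -0.049, 1.532, 0.024, 1.141, -0.082], TCP at [0.212, 0.641, 0.242] pointing down, gripper open.
Joint ranges: [-2.59, 2.59], [-0.33, 1.99], [-1.39, 1.29], [0.1, 2.45], [-1.04, 4.18], [0.21, 1.99], [-2.66, 2.66]. Speed limits (rad/s): [2.57, 2.57, 3.14, 3.14, 3.14, 3.14, 3.14].

## Interface

Orientations are given as [roll, pitch, yaw] about the fixed x, y, z axes, in that order (R = Rz(yaw) Ry(pitch) Rx(roll)).
In Python, from plant import robot gives the robot as it stands. Calls block until the motion is done:
- robot.goto(position, orientation): joint-space move of the TCP to a pose.
- robot.move_straight(position, vel=0.15, attitude=None, contact_N=None): straight line of the TCP; attitude=None keeps the orientation; vel is the mean speed in m/s. With contact_N (N) it stops when the force on the tool has changed by that much, and returns True; else False.
- robot.move_joints(angles): joint-space move.
- robot.grip(opening, strength=None): opening from 0.0 (shut) to 1.0 (fully open); strength is the grip in N (None keeps the last); returns when the fingers have stopped.
- robot.sleep(seconds).
- robot.inverse_kinematics(position, orientation): joint angles nearest the present ones, or None.
- robot.sense(): the state.
- robot.grab_frame(name): name is "scene" or "top"; returns a dict with "image" (480x640x3 uint8, red, green, blue), "range_z" (480x640 float32, m along the optical axis (not along the pixel's ray), 0 where there is no reading), "fx", "fy", "cx", "cy" (pixels), "dist_coeffs" ([k1, k2, p1, p2, k3] as OpenCV has them; the pictures are not rectified), "R" (3x3) and "t" (3): a world point X has camera coordinates R X + t. Camera axes: x right, y down, z forward; pixel columns grow to the right and rows downward; lengths in m; the calibration is good to about 2 mm. A picture is of the moment at which its call begins.
A pose or a line that the arm cannot do raises robot.IKError and nothing moves.
- robot.close_job(): hands the job in, once; it reports no verdict.
The state is a dict: "t": time; "joint_pos": joint angles; "joint_velocities": joint speeds; "effort": joint torques, N m; "tcp_pos": TCP position; "tcp_rot": TCP orientation; "wrist_force": force on the tool from outside, world axes, zero at the start; "torque": the same for the moment, N m; "opening": opening from 0.0 (shut) to 1.0 (fully open).
Only numpy, scipy, OpenCV 4.12 (cv2) and the standard library are available. Lean on these libraries where they do the work, as an engineer would, in place of code of your own. Each camera call takes 0.05 s, during which the arm holds its last target.

## Task

Stand the tallest of the three mailing tubes upright in the round cup of the tube clamp, all the way down, and let go of it. Then press the clamp's spring-loaded lever down until it is level, so that the jaw grips the tube, never much below level (that crushes the tube), and finish while still holding the lever level: do not let it go. Leave the other tubes and the clutter where they are.

Things in the scene. Friction and masses are not known exactly. Their poses are not given: they have to be found in the camera images.
- tube_tall_centre (a point): Centre (half-way up) of the tallest mailing tube: plain cardboard cylinder with closed flat ends, 46 mm in diameter, 170 mm tall, 0.10 to 0.18 kg, standing upright on the table at the start. Its z axis is the tube's axis. It reaches 85 mm above and below this point. The three tubes change places from start to start and differ only in height.
- tube_tall: The same tallest tube; origin at the centre of its lower end.
- tube_mid_centre (a point): Centre of the middle tube, same look, 46 mm in diameter, 130 mm tall, standing on the table. To be left alone.
- tube_short_centre (a point): Centre of the shortest tube, same look, 46 mm in diameter, 95 mm tall, standing on the table. To be left alone.
- cup_floor (a point): Centre of the inner floor of the clamp's steel cup, 16 mm above the table. The clamp is bolted down; the axes here are the clamp's (z up). The cup is round, 51 mm inside diameter; its mouth flares out to 62 mm and its rim stands 41 mm above this point. A grey back rest on the cup's -y side has its face 25.5 mm from the cup's axis and rises to about 85 mm above this point, its top flared outwards.
- clamp: The whole tube clamp, origin on the table under the cup's axis, x and y along its base. Base plate 12 mm thick, x -80 to 80 mm, y -60 to 160 mm. On the cup's +y side: jaw, a 34 mm wide block, then the lever's housing (y 99 to 151 mm, x -26 to 38 mm, 120 mm above the table).
- lever_pivot (a point): Pivot of the lever, between the two plates of its housing, 125 mm along +y from the cup's axis and 100 mm above the table. Fixed to the clamp, same axes: the lever points along -x from here and swings in the x-z plane.
- lever_grip (a point): Centre of the lever's handle: a black rubber cross bar, 24 mm thick and 76 mm long along the clamp's y axis, at the end of the lever, 130 mm from the pivot. At rest it stands 73 mm higher than the pivot; the lever is level when this point is as high as the pivot (100 mm above the table). The lever itself is a 14 mm round steel bar.
- lever_angle (a joint): Lever angle in rad: 0 at rest (pointing 0.6 rad, 34 degrees, above level), growing as the handle is pressed down; 0.6 is level, 0.95 the lower stop. A spring returns it to 0: on the handle, about 3 N starts it and about 9 N holds it level with the tube clamped. The jaw moves 40 mm per rad and has hold of the tube from about 0.46 on.
- jaw: The clamp's black rubber jaw, linked to the lever through a spring; it slides along the clamp's -y as the lever goes down. At rest its face is 38 mm from the cup's axis, 36 mm wide, 58 to 84 mm above the table. Origin on the cup's axis when at rest, 71 mm above the table.
- lever: The lever, a 14 mm round steel bar with a cross bar at its end; origin at its pivot. It points along the clamp's -x.
- parcel: Small cardboard parcel lying on the table, 100 x 130 x 60 mm, origin under its centre. To be left alone.
- tape_roll: Roll of brown tape lying flat, 90 mm in diameter, 48 mm high, origin under its centre. To be left alone.
- marker: Marker pen lying on the table, 140 mm long, 17 mm thick, origin under its middle. To be left alone.
- scanner: Hand scanner lying on its side, about 110 x 160 x 45 mm, origin under its head. To be left alone.
- glue: White bottle standing on the table, 52 mm in diameter, 130 mm high, origin under its centre. To be left alone.

How it is judged:
By the outcome, as a careful person would: the job done as asked, in the order asked, and still so for the second after the job is handed in, while the arm keeps its last pose, push and grip.
It also fails if it takes over 67 s, if anything falls off the work surface, if the arm or the gripper's body presses on something with over 40 N, if the wrist force passes 120 N, or if a joint passes its speed limit or range.

## Working session

There is one attempt and no reset: what is moved stays moved. The work goes in short steps, each a Python script; the robot and the scene stay as the last script left them, time stands still between calls to the robot, and variables do not carry over. Pictures are saved under pics/ and viewed, and the job is handed in when it is done.

```bash
ls; mkdir -p pics; cat > h.py <<'E'
import numpy as np, cv2
from plant import robot
def save(name,f): cv2.imwrite('pics/'+name+'.png',cv2.cvtColor(f['image'],cv2.COLOR_RGB2BGR))
def K(f): return np.array([[f['fx'],0,f['cx']],[0,f['fy'],f['cy']],[0,0,1.]])
def ray(f,u,v):
    p=cv2.undistortPoints(np.array([[[u,v]]],float),K(f),np.array(f['dist_coeffs'],float))[0,0]
    R=np.array(f['R']);t=np.array(f['t']);return -R.T@t, R.T@np.array([p[0],p[1],1.])
def plane(f,u,v,z):
    c,d=ray(f,u,v);return c+d*(z-c[2])/d[2]
def depth(f,u,v):
    c,d=ray(f,u,v);return c+d*float(f['range_z'][int(round(v)),int(round(u))])
def cloud(f):
    uu,vv=np.meshgrid(np.arange(640),np.arange(480))
    p=cv2.undistortPoints(np.stack([uu,vv],-1).reshape(-1,1,2).astype(float),K(f),np.array(f['dist_coeffs'],float))[:,0]
    z=f['range_z'].reshape(-1);P=np.c_[p*z[:,None],z]
    W=(P-np.array(f['t']))@np.array(f['R']);W[z<=0]=np.nan
    return W.reshape(480,640,3)
def proj(f,X):
    R=np.array(f['R']);return cv2.projectPoints(np.array(X,float).reshape(-1,1,3),cv2.Rodrigues(R)[0],np.array(f['t'],float),K(f),np.array(f['dist_coeffs'],float))[0][:,0]
E
python3 - <<'E'
from h import *
for n in('scene','top'):
    f=robot.grab_frame(n);save(n+'0',f);print(n,-np.array(f['R']).T@f['t'],np.array(f['R'])[2])
    np.save('/tmp/'+n+'.npy',f,allow_pickle=True)
s=robot.sense();print(s['t'],s['tcp_pos'],s['tcp_rot'],s['opening'],robot.nose_length,s['wrist_force'])
E
```

```text
pics
scene [ 1.00234667 -0.72835662  0.88285895] [-0.36456426  0.62790781 -0.68762249]
top [ 0.4357501  -0.0710051   1.15742958] [ 0.17866644  0.03201233 -0.98338879]
0.1 [0.21203498 0.64032147 0.24135972] [3.14152406e+00 1.74608005e-03 1.25103511e+00] 1.000428656411727 0.011 [-1.05569145  0.23076451 -0.37079344]
```

View pics/scene0.png

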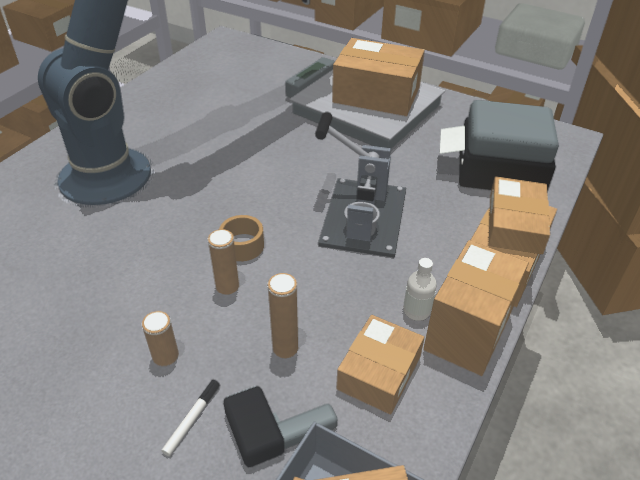

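View pics/top0.png

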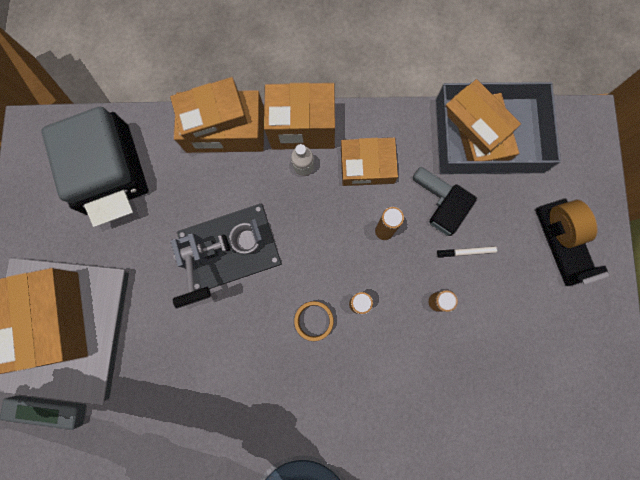

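The scene view shows the tall tube's cap at (283,284), with the middle tube at (222,239) and the short one at (157,322). The cup is at (362,214) and the handle at (323,125). In the top view the tall tube's cap is at (392,216), the cup ring at (245,238) and the handle at (192,297).

```bash
python3 - <<'E'
from h import *
F={n:np.load('/tmp/'+n+'.npy',allow_pickle=True).item() for n in('scene','top')}
def tri(p,q):
    A=[];b=[]
    for n,x in(('scene',p),('top',q)):
        c,d=ray(F[n],*x);d/=np.linalg.norm(d);M=np.eye(3)-np.outer(d,d);A.append(M);b.append(M@c)
    return np.linalg.lstsq(np.vstack(A),np.hstack(b),rcond=None)[0]
seeds={'tall':((283,284),(392,216),.17),'mid':((222,239),(361,302),.13),'short':((157,322),(446,300),.095)}
for k,(a,b,z) in seeds.items():
    out=[]
    for n,s in(('scene',a),('top',b)):
        im=F[n]['image'].astype(int);m=((im.min(2)>170)&(im.max(2)-im.min(2)<40)).astype(np.uint8)
        N,l,st,ce=cv2.connectedComponents(m)+(0,0) if 0 else cv2.connectedComponentsWithStats(m)
        i=l[s[1],s[0]];c=ce[i];out.append(c);print(k,n,c,st[i],plane(F[n],*c,z),depth(F[n],*c))
    print('  tri',tri(*out))
for n in F:
    W=cloud(F[n]);im=F[n]['image']
    # blowup of clamp
    (x0,x1,y0,y1)=(290,420,95,265) if n=='scene' else (160,295,195,315)
    cv2.imwrite(f'pics/{n}_clamp.png',cv2.cvtColor(cv2.resize(im[y0:y1,x0:x1],None,fx=4 if n=='top' else 3.5,fy=4 if n=='top' else 3.5,interpolation=cv2.INTER_CUBIC),cv2.COLOR_RGB2BGR))
E
```

```text
tall scene [281.76436782 282.66091954] [270 274  24  18 348] [ 0.63277951 -0.20043174  0.17      ] [ 0.63303067 -0.20079052  0.17048446]
tall top [392.57959184 216.87755102] [384 209  18  17 245] [ 0.63420763 -0.19990607  0.17      ] [ 0.63460044 -0.20016121  0.16804558]
  tri [ 0.63355078 -0.20029196  0.17047671]
mid scene [220.016 236.972] [210 230  21  15 250] [ 0.45720033 -0.13499511  0.13      ] [ 0.4574303  -0.13524542  0.13031759]
mid top [361.50996016 302.53386454] [353 294  18  18 251] [ 0.45841867 -0.1340396   0.13      ] [ 0.45852659 -0.13433968  0.12510886]
  tri [ 0.45783734 -0.13454689  0.13005968]
short scene [155.38938053 321.00589971] [144 312  24  19 339] [ 0.46148906 -0.32236792  0.095     ] [ 0.46102275 -0.32201789  0.09432074]
short top [446.89177489 300.61904762] [439 293  17  17 231] [ 0.46222238 -0.32192971  0.095     ] [ 0.46219618 -0.32168139  0.09605139]
  tri [ 0.46192372 -0.3221908   0.09514221]
```

```bash
python3 - <<'E'
from h import *
f=np.load('/tmp/top.npy',allow_pickle=True).item()
im=f['image'].astype(int);W=cloud(f)
# clamp base: dark px near
g=im.max(2);m=np.zeros((480,640),np.uint8);m[195:315,165:295]=((W[...,2]>.006)&(W[...,2]<.02))[195:315,165:295]
P=W[m>0];print(len(P),np.median(P,0))
r=cv2.minAreaRect(P[:,:2].astype(np.float32));print(r,cv2.boxPoints(r))
for z0,z1,n in((.052,.062,'rim'),(.09,.11,'backrest'),(.115,.126,'housing'),(.14,.20,'handle')):
    mm=np.zeros((480,640),bool);mm[195:315,165:295]=((W[...,2]>z0)&(W[...,2]<z1))[195:315,165:295]
    Q=W[mm];print(n,len(Q),Q.mean(0) if len(Q) else '',Q.min(0),Q.max(0))
E
```

```text
4112 [0.58464931 0.16492331 0.01173178]
((0.5990748405456543, 0.18484771251678467), (0.31327691674232483, 0.2675251066684723), 86.2010726928711) [[0.4552281  0.03741589]
 [0.72216535 0.01969096]
 [0.7429216  0.33227953]
 [0.47598433 0.35000446]]
rim 222 [0.60440331 0.15397844 0.05657545] [0.55176891 0.09146168 0.05201688] [0.645944   0.27196792 0.06171562]
backrest 342 [0.59543987 0.19351527 0.10116153] [0.53929208 0.08613004 0.09004821] [0.646469   0.27961226 0.10998707]
housing 369 [0.57289881 0.25033916 0.1191565 ] [0.53875136 0.2197584  0.11503246] [0.6124045  0.28404688 0.12586466]
handle 561 [0.47711647 0.21762803 0.17533632] [0.44739577 0.17882994 0.14003817] [0.52828251 0.25290934 0.18853109]
```

View pics/top_clamp.png

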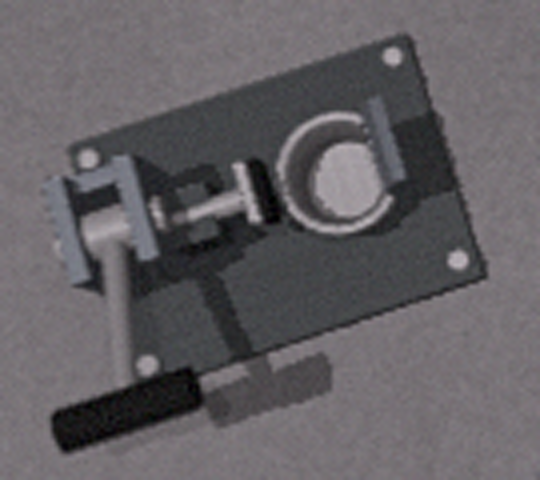

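View pics/scene_clamp.png

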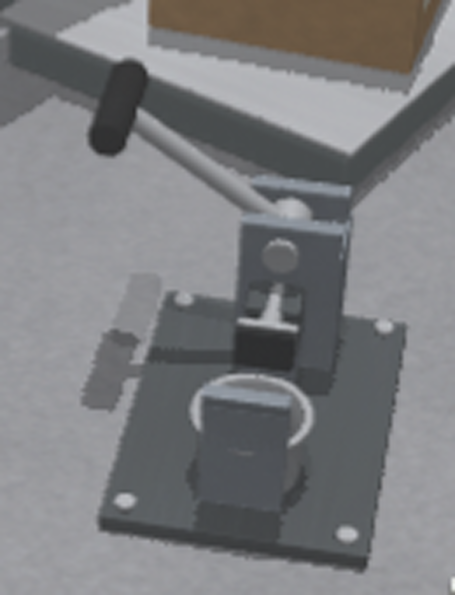

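The close-ups show the four base screws at top-view crop pixels (393,56), (88,160), (148,365) and (458,260). They also show the cup ring, the back rest at the right, and the lever pointing toward the robot.

```bash
cat > clampfit.py <<'E'
from h import *
F={n:np.load('/tmp/'+n+'.npy',allow_pickle=True).item() for n in('scene','top')}
sc={'top':[((393,56),(458,260),(148,365),(88,160)),4,(160,195)],'scene':[((384,327),(347,534),(124,501),(184,300)),3.5,(290,95)]}
res={}
for n,(pts,s,o) in sc.items():
    f=F[n];g=f['image'].astype(float).mean(2);S=[]
    for p in pts:
        u,v=p[0]/s+o[0],p[1]/s+o[1];ui,vi=int(round(u)),int(round(v))
        w=g[vi-4:vi+5,ui-4:ui+5];wt=np.clip(w-np.median(w)-45,0,None);yy,xx=np.mgrid[vi-4:vi+5,ui-4:ui+5]
        c=((wt*xx).sum()/wt.sum(),(wt*yy).sum()/wt.sum());S.append(plane(f,*c,.014))
    S=np.array(S);m=S.mean(0);ex=(S[0]+S[3]-S[1]-S[2])  # directions
    print(n,S.round(4).tolist(),'mid',m);
    a=S[0]-S[1];b=S[3]-S[2];c=S[3]-S[0];d=S[2]-S[1]
    print(' lens',[np.linalg.norm(x).round(4) for x in(a,b,c,d)])
    # +x: from low to high x screws; S0,S3 are far side (+x); +y: toward lever
    X=a+b;Y=c+d
    ya=np.arctan2(X[1],X[0]),np.arctan2(-Y[0],Y[1]);print(' yaw',ya)
    yaw=np.arctan2(*( (X[1]-Y[0]),(X[0]+Y[1]) ));ly=np.array([-np.sin(yaw),np.cos(yaw)])
    print(' yaw',yaw,'cup from screws if mid at y=50mm',m[:2]-.05*ly)
E
python3 clampfit.py
python3 - <<'E'
from h import *
F={n:np.load('/tmp/'+n+'.npy',allow_pickle=True).item() for n in('scene','top')}
for n,(x0,x1,y0,y1) in {'top':(226,264,218,258),'scene':(340,384,198,236)}.items():
    f=F[n];W=cloud(f);m=((W[...,2]>.048)&(W[...,2]<.064));g=f['image'].mean(2)
    M=np.zeros(m.shape,bool);M[y0:y1,x0:x1]=True
    P=W[m&M];print(n,len(P))
    # bright rim pixels on plane .057
    b=M&(g>(150));
    p=np.argwhere(m&M);Q=np.array([plane(f,c,r,.057)[:2] for r,c in p])
    from scipy.optimize import least_squares
    r=least_squares(lambda q:np.hypot(*(Q-q[:2]).T)-q[2],[.61,.15,.03],loss='soft_l1',f_scale=.002);print(r.x)
    rr=np.hypot(*(Q-r.x[:2]).T);print(np.percentile(rr,[5,50,95]))
E
```

```text
top [[0.6893, 0.1081, 0.014], [0.5638, 0.0662, 0.014], [0.502, 0.2523, 0.014], [0.6268, 0.2939, 0.014]] mid [0.59548028 0.18012932 0.014     ]
 lens [np.float64(0.1323), np.float64(0.1316), np.float64(0.196), np.float64(0.1962)]
 yaw (np.float64(0.32200023245275616), np.float64(0.32284385569480145))
 yaw 0.32250450612273507 cup from screws if mid at y=50mm [0.61132743 0.13270709]
scene [[0.6247, 0.2953, 0.014], [0.6867, 0.1084, 0.014], [0.5611, 0.0667, 0.014], [0.4983, 0.257, 0.014]] mid [0.59268564 0.18184191 0.014     ]
 lens [np.float64(0.1969), np.float64(0.2004), np.float64(0.1321), np.float64(0.1324)]
 yaw (np.float64(1.8903563230922933), np.float64(1.8780983051491857))
 yaw 1.8854570225983107 cup from screws if mid at y=50mm [0.64023071 0.1973166 ]
top 254
[0.61014258 0.13143711 0.03231481]
[0.02737681 0.03226085 0.03702355]
scene 370
[0.60968508 0.12759323 0.03442156]
[0.02671897 0.03443653 0.04805558]
```

```bash
cat >> h.py <<'E'
PI=np.pi
YAW=0.3225
CUP=np.array([.6105,.1325])
def cl(x,y,z): # clamp frame -> world
    c,s=np.cos(YAW),np.sin(YAW);return [CUP[0]+c*x-s*y,CUP[1]+s*x+c*y,z]
E
python3 - <<'E'
from h import *
A=[PI,0,0]
T=np.array([.6336,-.2002])
p=robot.sense()['tcp_pos'];robot.move_straight([p[0],p[1],.36],vel=.25)
robot.goto([*T,.30],A)
robot.move_straight([*T,.20],vel=.2)
hit=robot.move_straight([*T,.132],vel=.1,contact_N=8);print('hit',hit)
robot.grip(0.0,40)
s=robot.sense();print(s['t'],s['tcp_pos'],s['opening'],s['wrist_force'])
robot.move_straight([*T,.34],vel=.15)
s=robot.sense();print(s['t'],s['tcp_pos'],s['tcp_rot'],s['opening'],s['wrist_force'])
for n in('scene','top'):save(n+'1',robot.grab_frame(n))
E
```

```text
hit False
5.9417 [ 0.63386204 -0.20042893  0.13268541] 0.5301969455804398 [-0.80693128  0.18871456  3.65959016]
7.475 [ 0.63327269 -0.19986794  0.33892401] [-3.14099370e+00  1.75310697e-03 -8.35059318e-05] 0.5334589158618384 [ 0.32379126 -0.1138956  -0.90954702]
```

```bash
python3 - <<'E'
from h import *
A=[PI,0,YAW]
robot.move_straight(cl(0,0,.34),vel=.2,attitude=A)
robot.move_straight(cl(0,0,.132+.125),vel=.15)
robot.sleep(.2)
s=robot.sense();print(s['t'],s['tcp_pos'],s['tcp_rot'],s['opening'],s['wrist_force'])
for n in('scene','top'):
    f=robot.grab_frame(n);save(n+'2',f);np.save(f'/tmp/{n}2.npy',f,allow_pickle=True)
E
```

```text
10.2917 [0.61114406 0.13239104 0.25817829] [ 3.14153645e+00 -2.07364385e-03  3.22425144e-01] 0.5311185096977256 [-0.00513004  0.63019874 -1.72302228]
```

View pics/scene2.png

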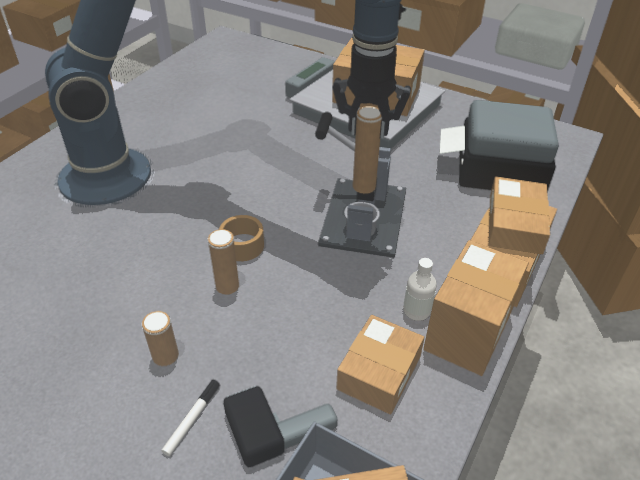

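View pics/top2.png

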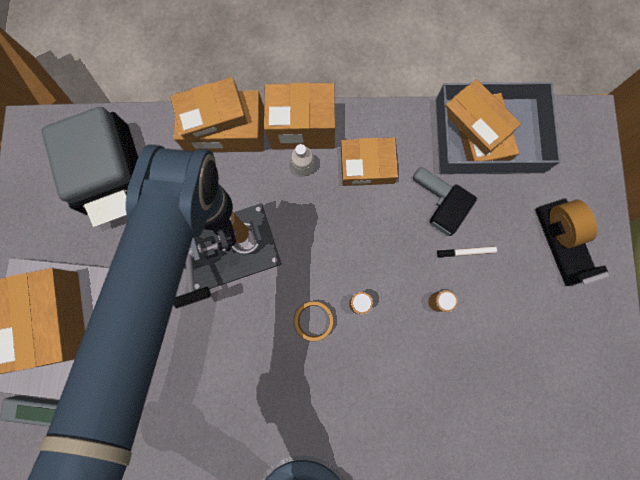

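In the scene view the tube hangs above the cup, with its top at (370,108) and bottom at (365,195). I'll compare the seen edges with a tube sitting exactly on the cup axis.

```bash
python3 - <<'E'
from h import *
f=np.load('/tmp/scene2.npy',allow_pickle=True).item()
im=f['image'];hsv=cv2.cvtColor(im,cv2.COLOR_RGB2HSV)
m=(hsv[...,0]<25)&(hsv[...,1]>70)
for v in (120,135,150,165,180):
    u=[x for x in range(345,395) if m[v,x]]
    # predicted centre: point on cup axis whose row is v
    zs=np.linspace(.1,.3,401);pp=proj(f,[[*CUP,z] for z in zs]);i=np.argmin(abs(pp[:,1]-v))
    print(v,min(u),max(u),(min(u)+max(u))/2,'pred',pp[i,0],zs[i])
print(proj(f,[cl(0,0,.057),cl(.01,0,.057),cl(0,.01,.057)]))
E
```

```text
120 357 359 358.0 pred 369.19867161713205 0.27849999999999997
135 356 379 367.5 pred 368.0774015606627 0.246
150 355 378 366.5 pred 366.9474003058385 0.21200000000000002
165 355 376 365.5 pred 365.827802713846 0.177
180 354 375 364.5 pred 364.70493677681185 0.1405
[[362.29517638 211.85755832]
 [367.10227028 212.54429335]
 [363.03766905 208.74253148]]
```

```bash
python3 - <<'E'
from h import *
robot.move_straight(cl(0,0,.132+.065),vel=.1)
w0=robot.sense()['wrist_force'];print(w0)
hit=robot.move_straight(cl(0,0,.132+.010),vel=.03,contact_N=8)
s=robot.sense();print(hit,s['t'],s['tcp_pos'],s['opening'],np.array(s['wrist_force'])-w0,s['torque'])
for n in('scene',):
    f=robot.grab_frame(n);save(n+'3',f)
E
```

```text
[ 0.1999066  -0.43021382 -0.8513611 ]
True 12.5833 [0.61048311 0.13244155 0.14867459] 0.5296134108068806 [-1.0162211   1.27428083  5.35012637] [ 0.08079559  0.18594234 -0.02280208]
```

View pics/scene3.png

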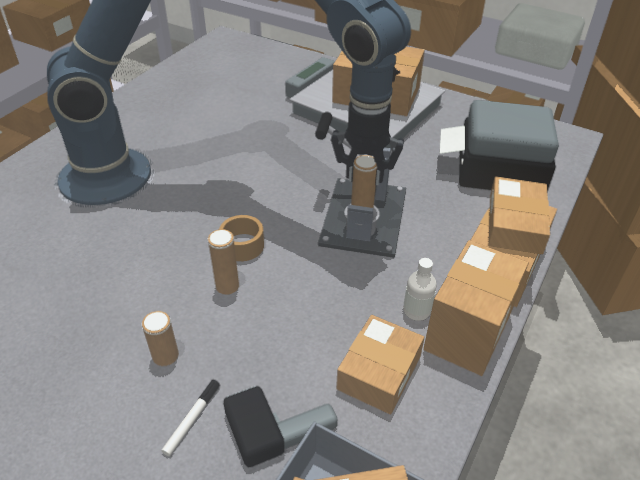

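The tube stopped at TCP z = 0.1487, against 0.1487 expected for the floor at 16 mm, so it is seated. Next I release it and back off.

```bash
python3 - <<'E'
from h import *
robot.grip(1.0)
robot.sleep(.2)
p=robot.sense()['tcp_pos']
robot.move_straight([p[0],p[1],.32],vel=.12)
A=[PI,0,YAW]
robot.grip(0.0,40)
h=cl(-.107,.125,.30);robot.move_straight(h,vel=.2)
s=robot.sense();print(s['t'],s['tcp_pos'],s['opening'],s['wrist_force'])
for n in('scene','top'):
    f=robot.grab_frame(n);save(n+'4',f);np.save(f'/tmp/{n}4.npy',f,allow_pickle=True)
    if n=='scene':
        im=f['image'];hsv=cv2.cvtColor(im,cv2.COLOR_RGB2HSV)
        m=(hsv[...,2]>170)&(hsv[...,1]<40);W=cloud(f)
        mm=np.zeros(m.shape,bool);mm[140:200,335:395]=True
        q=m&mm&(W[...,2]>.15);print(q.sum(),W[q].mean(0),W[q][:,2].min(),W[q][:,2].max())
E
```

```text
16.65 [0.4701938  0.21653898 0.30038549] 0.0010470605981252384 [-0.18741761  0.34933893  0.06984065]
190 [0.60885992 0.13162264 0.18553741] 0.18204106696432226 0.1893468945712559
```

View pics/scene4.png

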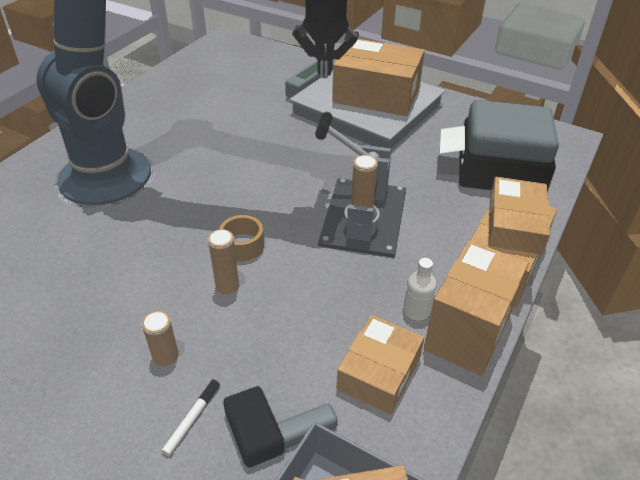

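The tube stands free in the cup with its top at z = 0.1855 (0.186 expected). Before pressing, I'll check the handle position against its prediction.

```bash
python3 - <<'E'
from h import *
for n,(x0,x1,y0,y1) in {'scene':(312,336,108,144),'top':(168,216,282,312)}.items():
    f=np.load(f'/tmp/{n}.npy',allow_pickle=True).item();W=cloud(f)
    m=np.zeros((480,640),bool);m[y0:y1,x0:x1]=True
    m&=(f['image'].max(2)<55)&(W[...,2]>.13)
    v,u=np.nonzero(m);r=cv2.minAreaRect(np.c_[u,v].astype(np.float32))
    print(n,m.sum(),r,plane(f,*r[0],.175),'pred',cl(-.1073,.125,.173),proj(f,[cl(-.1073,.125,.173)]),np.nanmax(W[m][:,2]))
E
```

```text
scene 106 ((325.74432373046875, 127.52474975585938), (9.353978157043457, 24.747173309326172), 39.47245788574219) [0.47863404 0.20748612 0.175     ] pred [np.float64(0.46911440736340543), np.float64(0.21704823590589534), 0.173] [[324.06294021 124.85324017]] 0.18337307427374175
top 401 ((191.15000915527344, 296.949951171875), (10.751742362976074, 38.263553619384766), 71.56505584716797) [0.46978646 0.21685849 0.175     ] pred [np.float64(0.46911440736340543), np.float64(0.21704823590589534), 0.173] [[191.32563013 297.31345994]] 0.18853108568289492
```

```bash
python3 - <<'E'
from h import *
robot.move_straight(cl(-.1073,.125,.225),vel=.12)
robot.sleep(.2);w0=np.array(robot.sense()['wrist_force'])
hit=robot.move_straight(cl(-.1073,.125,.188),vel=.02,contact_N=2.5)
s=robot.sense();print(hit,s['t'],s['tcp_pos'],np.array(s['wrist_force'])-w0)
f=robot.grab_frame('scene');save('scene5',f);np.save('/tmp/w0.npy',w0)
cv2.imwrite('pics/scene5z.png',cv2.cvtColor(cv2.resize(f['image'][60:260,270:420],None,fx=3,fy=3,interpolation=cv2.INTER_CUBIC),cv2.COLOR_RGB2BGR))
E
```

```text
True 19.0417 [0.46850706 0.21686179 0.19553107] [-0.11846359 -0.26944843  2.42258975]
```

View pics/scene5z.png

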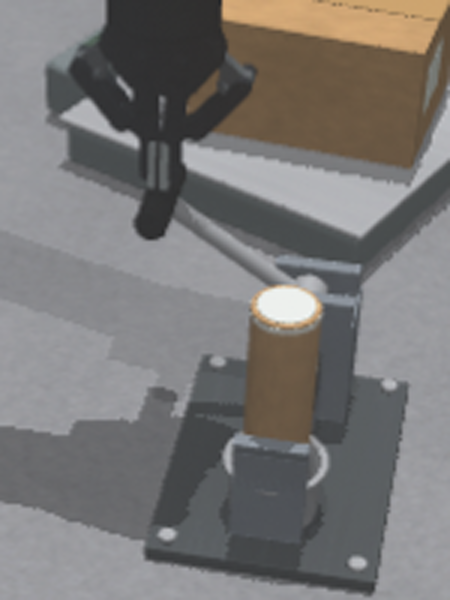

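The fingertips touched the handle at TCP z = 0.1955 (0.1964 predicted), and the crop shows them resting on the bar at (160,190). I'll press along the handle's arc and stop short of level to check.

```bash
cat >> h.py <<'E'
def arc(q,z0=.0225):
    a=.6-q;return cl(-.13*np.cos(a),.125,.1+.13*np.sin(a)+z0)
def st(w0):
    s=robot.sense();z=s['tcp_pos'][2];print(round(s['t'],2),s['tcp_pos'].round(4) if hasattr(s['tcp_pos'],'round') else s['tcp_pos'],'q~',round(.6-np.arcsin((z-.1225)/.13),3),(np.array(s['wrist_force'])-w0).round(1))
E
python3 - <<'E'
from h import *
w0=np.load('/tmp/w0.npy')
for q in np.arange(.06,.541,.06):
    robot.move_straight(arc(q),vel=.03);st(w0)
f=robot.grab_frame('scene');save('scene6',f)
cv2.imwrite('pics/scene6z.png',cv2.cvtColor(cv2.resize(f['image'][60:260,270:420],None,fx=3,fy=3,interpolation=cv2.INTER_CUBIC),cv2.COLOR_RGB2BGR))
E
```

```text
19.48 [0.4643 0.2155 0.1893] q~ 0.06 [-3.9 -1.9  5.7]
19.88 [0.4605 0.2142 0.1825] q~ 0.12 [-4.9 -1.   5.7]
20.29 [0.4578 0.2133 0.1756] q~ 0.179 [-4.7 -2.1  6.5]
20.7 [0.4552 0.2124 0.1685] q~ 0.238 [-4.3 -1.2  5.1]
21.11 [0.453  0.2116 0.1612] q~ 0.298 [-4.3 -1.5  5.6]
21.52 [0.451  0.211  0.1537] q~ 0.358 [-4.1 -2.2  6. ]
21.93 [0.4496 0.2105 0.1461] q~ 0.418 [-4.2 -1.9  5.3]
22.33 [0.4483 0.2101 0.1384] q~ 0.477 [-4.8 -1.9  7.5]
22.74 [0.4474 0.2098 0.1306] q~ 0.538 [-6.4 -1.5  7.6]
```

View pics/scene6z.png

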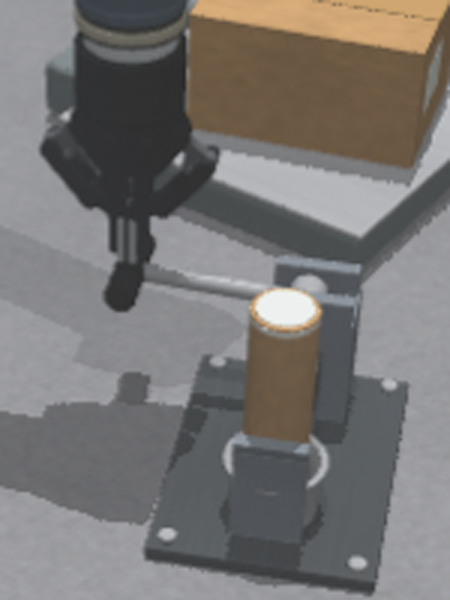

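At q≈0.54 the tips still sit on the bar at crop (125,255). The sideways force of about 6 N is friction. On to level.

```bash
python3 - <<'E'
from h import *
w0=np.load('/tmp/w0.npy')
for q in (.57,.60):
    robot.move_straight(arc(q),vel=.02);st(w0)
robot.sleep(.5);st(w0)
W=None
for n in('scene','top'):
    f=robot.grab_frame(n);save(n+'7',f);np.save(f'/tmp/{n}7.npy',f,allow_pickle=True)
    if n=='scene':
        cv2.imwrite('pics/scene7z.png',cv2.cvtColor(cv2.resize(f['image'][110:230,285:410],None,fx=5,fy=5,interpolation=cv2.INTER_CUBIC),cv2.COLOR_RGB2BGR))
        print('pivot,lever mid, grip level px (crop)',((proj(f,[cl(0,.125,.1),cl(-.065,.125,.1),cl(-.09,.125,.1),cl(-.13,.125,.1),cl(-.13,.087,.1),cl(-.13,.163,.1)])-[285,110])*5).round(1).tolist())
E
```

```text
23.13 [0.4469 0.2096 0.1267] q~ 0.568 [-6.  -2.   9.1]
23.48 [0.4468 0.2096 0.1227] q~ 0.598 [-6.2 -3.   8.8]
23.98 [0.4468 0.2096 0.1228] q~ 0.597 [-6.2 -2.1  9.4]
pivot,lever mid, grip level px (crop) [[436.6, 247.7], [288.4, 228.4], [231.9, 221.1], [142.2, 209.5], [123.5, 260.3], [160.2, 160.7]]
```

View pics/scene7z.png

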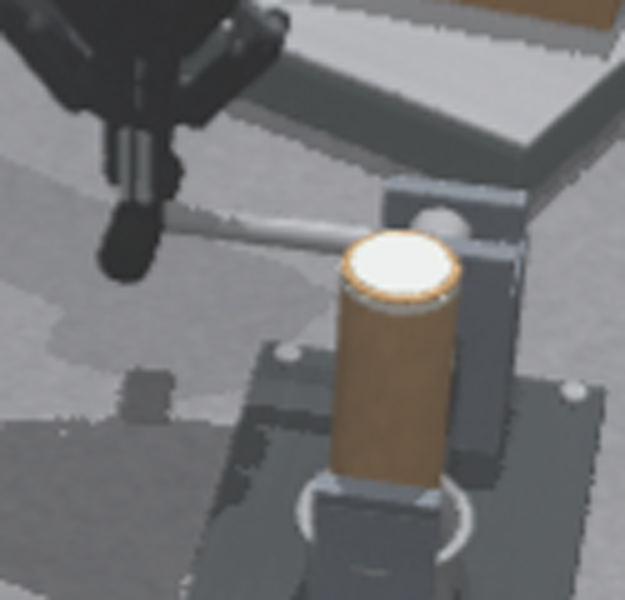

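The bar matches a level lever, and the 9.4 N push agrees with the stated 9 N. I'll do one slope check on the lever's edges and check the tube and clutter before handing in.

```bash
python3 - <<'E'
from h import *
f=np.load('/tmp/scene7.npy',allow_pickle=True).item()
g=f['image'].mean(2)
pts=[]
for u in range(322,352):
    c=proj(f,[cl(-.065,.125,.1)])[0];v0=int(round(c[1]+(u-c[0])*.13));seg=g[v0-8:v0+9,u].astype(float)
    d=np.diff(cv2.GaussianBlur(seg.reshape(-1,1),(1,3),0)[:,0]);k=np.argmin(d[7:])+7  # lower edge: bright->dark
    pts.append((u,v0-8+k+.5))
p=np.array(pts);
for _ in range(3):
    c=np.polyfit(*p.T,1);r=abs(np.polyval(c,p[:,0])-p[:,1]);p=p[r<max(1.,2*np.median(r))]
print('slope',c,len(p))
for q in(.5,.55,.6,.65,.7):
    a=.6-q;P=proj(f,[cl(-r*np.cos(a),.125,.1+r*np.sin(a)) for r in(.05,.11)]);print(q,(P[1,1]-P[0,1])/(P[1,0]-P[0,0]))
W=cloud(f);hsv=cv2.cvtColor(f['image'],cv2.COLOR_RGB2HSV);m=(hsv[...,2]>170)&(hsv[...,1]<40)
mm=np.zeros(m.shape,bool);mm[140:200,335:395]=True;q=m&mm&(W[...,2]>.15);print('tube top',W[q].mean(0))
a=cv2.imread('pics/scene0.png').astype(int);b=cv2.imread('pics/scene7.png').astype(int)
d=(abs(a-b).max(2)>60);d[:260,:]&=False;print('changed below row 260',d.sum())
E
```

```text
slope [ 0.17689524 95.45966699] 28
0.5 0.21300069369127342
0.55 0.17105682729024443
0.6 0.12960690628288318
0.65 0.08843780764607143
0.7 0.04734209311598354
tube top [0.60945833 0.12825406 0.18572053]
changed below row 260 1983
```

View pics/top7.png

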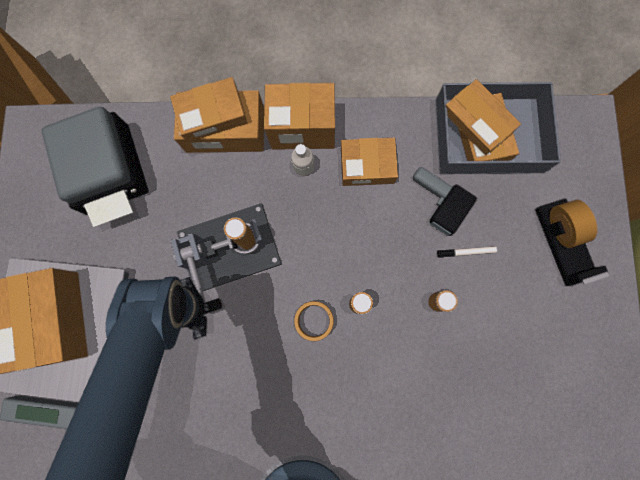

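The edge slope suggests 0.54, while height and force suggest 0.60. The edge pick is weak because the background is bright, so I'll settle it with depth points on the lever, using the rest image as a control.

```bash
python3 - <<'E'
from h import *
c,s=np.cos(YAW),np.sin(YAW)
for name in('scene','scene7','top','top7'):
    f=np.load(f'/tmp/{name}.npy',allow_pickle=True).item();W=cloud(f)
    d=W[...,:2]-CUP;X=d[...,0]*c+d[...,1]*s;Y=-d[...,0]*s+d[...,1]*c;Z=W[...,2]
    m=(abs(Y-.125)<.012)&(X>-.1)&(X<-.03)&(Z>.06)&(Z<.19)
    x,z=X[m],Z[m]
    if m.sum()<10: print(name,m.sum());continue
    for _ in range(4):
        k=np.polyfit(x,z,1);r=abs(np.polyval(k,x)-z);g=r<max(.003,2*np.median(r));x,z=x[g],z[g]
    print(name,len(x),'angle above level',np.arctan(-k[0]),'z at x=0',k[1],'z at -.13',np.polyval(k,-.13),'rms',np.std(z-np.polyval(k,x)))
    m=(abs(Y-.1)<.03)&(X>-.15)&(X<-.115)&(Z>.06)&(Z<.2);
    if name.endswith('7'):
        m=(Y>.083)&(Y<.112)&(X>-.15)&(X<-.11)&(Z>.07)&(Z<.15);print('  bar end: n',m.sum(),'zmax pct',np.percentile(Z[m],[50,80,95]) if m.sum() else '')
E
```

```text
scene 169 angle above level 0.6117168841300444 z at x=0 0.10229965541619472 z at -.13 0.1934917298641155 rms 0.0021951654460779027
scene7 113 angle above level -0.0020020894170576105 z at x=0 0.10404592480293523 z at -.13 0.10378565283096289 rms 0.0014909470034997093
  bar end: n 170 zmax pct [0.1078556 0.11334   0.1397086]
top 128 angle above level 0.614918077609384 z at x=0 0.10558444406179646 z at -.13 0.1973988510236292 rms 0.0015538700980961197
top7 118 angle above level 0.05606744165265206 z at x=0 0.10187475779210406 z at -.13 0.10917117237722725 rms 0.0015734564066329155
  bar end: n 138 zmax pct [0.10811811 0.1109122  0.11313078]
```

Depth gives −0.002 rad (scene view) and +0.056 rad (top view) from level. Contact height gives about +0.005. I'll press 1 mm further to centre it, then hand in.

```bash
python3 - <<'E'
from h import *
w0=np.load('/tmp/w0.npy')
p=arc(.6);p[2]-=.0012
robot.move_straight(p,vel=.01);robot.sleep(.4);st(w0)
c,s=np.cos(YAW),np.sin(YAW)
for n in('scene','top'):
  A=[]
  for i in range(4):
    f=robot.grab_frame(n);W=cloud(f)
    d=W[...,:2]-CUP;X=d[...,0]*c+d[...,1]*s;Y=-d[...,0]*s+d[...,1]*c;Z=W[...,2]
    m=(abs(Y-.125)<.012)&(X>-.1)&(X<-.03)&(Z>.06)&(Z<.19);x,z=X[m],Z[m]
    for _ in range(4):
        k=np.polyfit(x,z,1);r=abs(np.polyval(k,x)-z);g=r<max(.003,2*np.median(r));x,z=x[g],z[g]
    A.append(np.arctan(-k[0]))
  print(n,np.round(A,3),np.mean(A))
save('top8',f);print(robot.sense()['t'])
E
```

```text
24.74 [0.4467 0.2095 0.1216] q~ 0.607 [-6.3 -2.4  8.7]
scene [-0.036 -0.019 -0.013 -0.026] -0.023573955902987203
top [0.028 0.016 0.003 0.017] 0.01607651756221035
25.1417
```

Averaged over both views, the lever is within about 0.02 rad of level, and the push is steady at about 9 N. Handing in.

```bash
python3 -c "
from h import *
robot.close_job();print('done')"
```

```text
the job is handed in; nothing more can be done
done
```

The tallest tube is standing in the clamp's cup, let go, and I handed the job in with the arm still holding the lever level. It took about 25 s of the 67 s allowed.

**Tube:** it stopped on the cup floor at the height expected. After I let go, the camera put its top at z = 0.1855 m (0.186 expected).

**Lever:** I pressed it with closed fingers along the handle's arc. At the end:
- **Angle:** fingertip height gives about 0.607 rad. Averaged depth readings of the lever give about 0.624 rad (scene camera) and 0.584 rad (top camera), against 0.6 for level.
- **Force:** the push was a steady 8.7 N or so, matching the roughly 9 N stated for holding it level. A sideways friction force of about 6 N also remained at the handle.

**Checks that disagreed:**
- A rough image-edge slope, taken just before a last 1.2 mm press, suggested about 0.54 rad. I set it aside because the bright background makes that edge hard to pick out, and the fingertip height and force did not support it.
- The cameras disagreed by about 3 mm on the clamp's position. I used a value between them, and the tube went in without trouble.

**Other objects:** the other tubes and the clutter look unmoved in the last top picture I viewed. I did not measure their positions again.

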